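Set and lock the watchmaker's indexing dial

ROBOT

A 7-joint arm with a two-finger parallel gripper is mounted at the origin on the work surface. World frame = base frame: x ahead of the robot, y to its left, z up, the work surface at z = 0. Lengths are in m, angles in rad, forces in N, time in s.
With the tool pointing down it reaches from about 0.4 to 0.875 m from the base axis. Payload 19.3 kg.
Tool frame: the origin (TCP) lies midway between the tips of the shut fingers; the grasp point (between the pads) lies 19 mm behind it; y points along the fingers, z is the direction in which the jaws open and shut, and the axes are right-handed (so a half turn about y gives the same grasp; the last joint's range is limited). The gripper opens to 85 mm and grips with 20 to 120 N. Pads are 22 mm wide; open, the fingers measure 114 mm over their backs; the gripper's body (76 mm by 85 mm) begins 54 mm behind the grasp point. The pads swing forward as they close: fully open they stand 13 mm farther back than shut.
Start: joints at [-1.367, 0.521, -0.036, 1.599, 0.021, 1.021, -0.113], TCP at [0.169, 0.602, 0.231] pointing down, gripper open.
Joint ranges: [-2.91, 2.91], [-0.3, 2.13], [-1.5, 1.42], [0.17, 2.43], [-1.26, 4.41], [0.16, 1.93], [-2.52, 2.52]. Speed limits (rad/s): [1.89, 1.89, 2.39, 2.39, 3.01, 3.01, 3.01].

INTERFACE

Orientations are given as a unit quaternion [w, x, y, z].
In Python, from rig import sensors, capture, camera_params, job, look_for, cut_out, mark_of gives the robot as it stands. The module is installed in compiled form; this text tells all that it offers.
- The arm moves only by the shell command python3 -m crank 'ROWS' [FORCE]. ROWS is JSON, a list of rows, each an object with "turn": the turn, a rotation vector about the tool's x, y, z in degrees, a list of three; "slide": the shift along the tool's x, y, z in cm, a list of three; "fingers": the finger opening in cm, from 0 to 8.54. In form: [{"turn": [ax, ay, az], "slide": [dx, dy, dz], "fingers": fingers}, ...]. A call has 1 to 10 rows; each row shifts and turns the commanded pose from where the row before left it, along the tool's axes as they then stand; what a row does not reach is not made up. A row lasts 1/8 s, in which the tool goes at most 62.5 mm and 10.7 degrees, less where a joint would pass 70% of its speed; a pose out of reach is approached as far as the arm can. A call with a gripper value outside its range is refused whole. The fingers move at their own pace and stop on an object; FORCE is the grip in N (left out, the last holds). Time passes only in rows, so rows that do not move let the fingers close. It gives the time, the measured TCP pose, the force and the opening at its end, in the units of the state.
- sensors.observe(): the state, without advancing time (a new reading comes with each control period).
- capture(name): name is "scene" or "top" or "wrist"; returns the picture (384x512x3 uint8, blue, green, red); there is no depth.
- camera_params(name): a dict with "vfov" (degrees; the focal length in pixels is half the picture's height over the tangent of half this angle, whatever the lens; pixels are square), "cx", "cy" (the principal point, pixels), "world_to_cam" (4x4, takes a point from world to camera coordinates). Camera axes: x right, y up, looking along -z (the intrinsics and any distortion apply to the point x, -y, -z); pixel columns grow to the right and rows downward; lengths in m; the calibration is good to about 2 mm. A picture is of the moment at which its call begins: read the wrist's pose just before it. camera_params takes no time and is no camera call; for the wrist camera it gives the pose at the moment of the call.
- job.finish_job(): hands the job in, once; it reports no verdict.
Trained networks look in the newest picture that a camera, given by its name, has taken for a name from the list of things; names that differ only in an ending like _2 or _b are one class to them, and where a whole thing is asked for, a point or a joint stands for the part that bears it (a point fixed in the world has none). Each returns a list of dicts, best first, with "score" (0 to 1); they miss things now and then, are a little off and sometimes report something else, mostly with a low value. They report only what shows in the picture. A call takes as long as a camera call. They do not tell look-alikes from the thing itself.
- look_for(camera, thing): "extent" ([centre column, centre row, width, height] in pixels, round what is visible of it).
- cut_out(camera, thing): "mask" (384x512 bool, what is visible of it) and "extent" ([centre column, centre row, width, height] in pixels, round what is visible of it).
- mark_of(camera, thing): "pixel" ([column, row] in pixels: a listed point, or the origin of a listed thing).
The state is a dict: "time_s": time; "joints": joint angles; "dq": joint speeds; "effort": joint torques, N m; "eef_pos": TCP position; "ee_rot": TCP orientation; "wrist_force": force on the tool from outside, world axes, zero at the start; "torque": the same for the moment, N m; "finger_gap": finger opening in m.
Only numpy, scipy, OpenCV 4.12 (cv2) and the standard library are available. Lean on these libraries where they do the work, as an engineer would, in place of code of your own. Each camera call takes 0.05 s, during which the arm holds its last target.

TASK

Push the upright post on the round dial with the outside of your fingers to turn the dial until its dark index line lines up with the one long line of the scale around it. Then push the lock lever's post clockwise (seen from above), all the way round to its stop, leaving the dial lined up. Only push: do not take either post between the fingers, do not lift or shift the stand, leave the things around it where they are, and finish clear of everything.

Things in the scene. Friction and masses are not known exactly. Their poses are not given: they have to be found in the camera images.
- stand: Black round stand, loose on the bench but heavy (about 1.8 kg): 176 mm diameter, 22 mm high, with an ear on its +y side that carries the lock lever. Origin: centre of its underside, on the dial's vertical axis. White scale lines every 10 degrees on its top around the dial, 6 mm long, except one long, broad line (19 x 4 mm) that lies along the stand's own +x axis. It stands on the bench within about 30 degrees of x pointing away from the robot.
- target (a point): Inner end of the long scale line, 65.5 mm from the dial's axis, at the stand's top (22 mm above the bench).
- dial_plate (a joint): Turn of the dial on the stand, rad, positive anticlockwise seen from above; 0 when the index line points exactly at the long scale line. Range -1.0 to 2.4. It starts positive (0.7 to 1.6), so it must be turned clockwise. Stiff enough to stay where it is left (about 0.1 N m, so 2 to 3 N at the post).
- index (a point): Outer end of the dark index line (21 x 4 mm, radial) on the aluminium dial, 63.5 mm from the axis. The dial is a disc of 128 mm diameter whose top is 30 mm above the bench; a watch movement clamped at its middle (53 mm over its two jaws) rises 6 mm above the dial's top.
- dial_post (a point): Centre of the top of the steel post that turns the dial: 12 mm diameter, upright, from the dial's top (30 mm above the bench) to 60 mm above the bench, 45 mm from the axis, on the side of the dial opposite the index line.
- lock_lever (a joint): Turn of the lock lever, rad, growing clockwise seen from above: 0 fully unlocked, 1.4 locked at its stop. It starts between 0 and 0.3. Stays where it is left (about 0.06 N m, 1 to 2 N at its post).
- lock_pivot (a point): Point on the lever's vertical pivot axis, 98 mm from the dial's axis along the stand's own +y, 34 mm above the bench.
- lock_post (a point): Centre of the top of the steel post at the lever's free end: 12 mm diameter, upright, from 24 to 60 mm above the bench, 50 mm from the pivot axis. The lever's arm below it spans 24 to 31 mm above the bench (hub to 33 mm). Unlocked, the post lies towards the stand's -x and +y from the pivot (130 degrees from the stand's x axis), locked towards +x and +y (50 degrees).
- loupe: Bystander: black tapered eye loupe with a steel rim, standing upright, 36 mm diameter, 40 mm high, on the far right of the stand. Origin: centre of its underside.
- driver: Bystander: screwdriver lying on the bench beyond the stand, 120 mm long.
- parts_box: Bystander: small flat lidded box, 60 x 45 x 22 mm, to the right of the stand. Origin: centre of its underside.
There are look-alikes about, which are no part of the job. Several things have the shape of the stand; the one meant has the colours described above.

How it is judged:
By the outcome, as a careful person would: the job done as asked, in the order asked, and still so for the second after the job is handed in, with the robot touching nothing.
It also fails if it takes over 58 s, if anything falls off the work surface, if the arm or the gripper's body presses on something with over 40 N, if the wrist force passes 120 N, or if a joint passes its speed limit or range.

## Working session

There is one attempt and no reset: what is moved stays moved. The work goes in short steps, Python scripts to look and compute and a shell command to move; the robot and the scene stay as the last step left them, time stands still between calls to the robot, and variables do not carry over. Pictures are saved under pics/ and viewed, and the job is handed in when it is done.

```bash
ls; mkdir -p pics
python3 - <<'E'
from rig import sensors, capture, camera_params
import cv2
print(sensors.observe())
for n in("scene","top","wrist"):
    p=camera_params(n); print(n,p)
    cv2.imwrite(f"pics/{n}0.png",capture(n))
E
```

```text
pics
{'time_s': 0.0, 'joints': array([-1.36720666,  0.52200502, -0.03633924,  1.59999033,  0.0212167 ,
        1.02109285, -0.11281471]), 'dq': array([ 1.75927485e-03,  1.13297904e-03, -1.82259298e-04, -3.54787598e-04,
        1.26506922e-05, -7.29646093e-04, -5.13303707e-05]), 'effort': array([-2.80587810e-04, -9.27102184e+01,  1.97959006e+00, -3.69936454e+01,
        1.78748503e-02,  8.24090035e-03, -1.25473093e-05]), 'eef_pos': array([0.1689327 , 0.60139604, 0.23073753]), 'ee_rot': array([-0.70009929,  0.70088284, -0.0965222 ,  0.09647639]), 'wrist_force': array([-1.57843319,  0.38116184, -0.98154661]), 'torque': array([0.00970552, 0.0182335 , 0.00755889]), 'finger_gap': 0.08552798485080217}
scene {'vfov': 44.05445785608617, 'cx': 259.88416063783745, 'cy': 182.35291104275996, 'world_to_cam': array([[-0.02308184,  0.9996561 ,  0.01244602,  0.09207475],
       [-0.68126371, -0.02483908,  0.73161655,  0.29296324],
       [ 0.73167409,  0.00840804,  0.68160276, -1.7838859 ],
       [ 0.        ,  0.        ,  0.        ,  1.        ]])}
top {'vfov': 54.279872091086496, 'cx': 254.8170704397895, 'cy': 191.9715110797494, 'world_to_cam': array([[-0.00621193, -0.99993986, -0.00903789, -0.07978266],
       [ 0.99468644, -0.00710759,  0.10270527, -0.4736512 ],
       [-0.10276333, -0.00835187,  0.99467077, -1.49497213],
       [ 0.        ,  0.        ,  0.        ,  1.        ]])}
wrist {'vfov': 62.32192332528806, 'cx': 256.71700955973955, 'cy': 193.28260935188572, 'world_to_cam': array([[ 0.2715145 ,  0.96243349, -0.00128812, -0.62429129],
       [-0.91053872,  0.25644032, -0.32428014,  0.04269401],
       [-0.31176774,  0.08921964,  0.94596022, -0.38033448],
       [ 0.        ,  0.        ,  0.        ,  1.        ]])}
```

View pics/scene0.png

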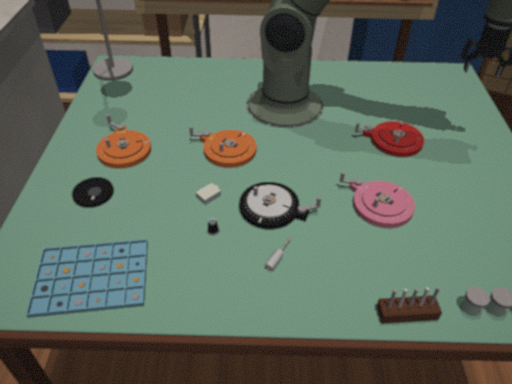

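View pics/top0.png

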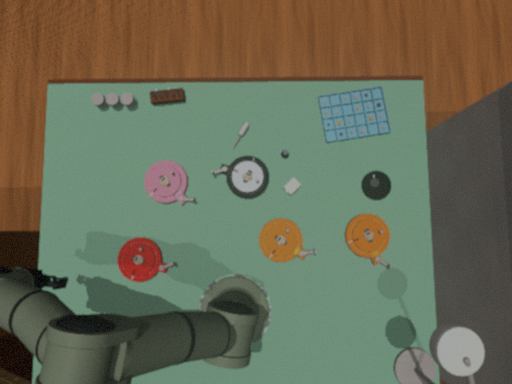

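View pics/wrist0.png

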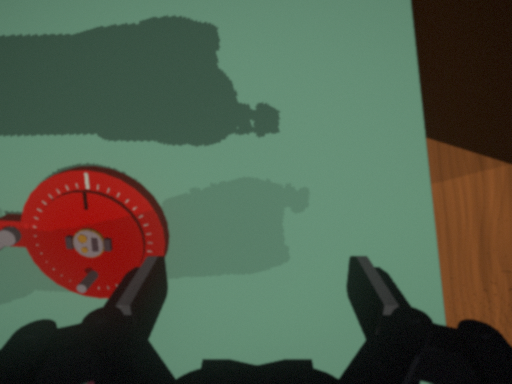

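```bash
cat > h.py <<'E'
import numpy as np, cv2
from rig import sensors, capture, camera_params, job, look_for, cut_out, mark_of
from scipy.spatial.transform import Rotation as R
def K(n,p=None):
    p=p or camera_params(n); f=192/np.tan(np.radians(p['vfov'])/2); return f,p['cx'],p['cy'],p['world_to_cam']
def ray(k,uv):
    f,cx,cy,T=k; d=np.array([(uv[0]-cx)/f,-(uv[1]-cy)/f,-1.]); Rm=T[:3,:3]; return -Rm.T@T[:3,3], Rm.T@d
def atz(k,uv,z):
    o,d=ray(k,uv); return o+d*(z-o[2])/d[2]
def proj(k,P):
    f,cx,cy,T=k; c=T[:3,:3]@np.asarray(P)+T[:3,3]; return np.array([cx+f*c[0]/-c[2], cy-f*c[1]/-c[2]])
def pose():
    s=sensors.observe(); q=s['ee_rot']; return s, R.from_quat([q[1],q[2],q[3],q[0]])
E
python3 - <<'E'
from h import *
s,r=pose(); print(r.as_matrix().round(3))
Z={'stand':0,'index':.03,'dial_post':.06,'lock_post':.06,'lock_pivot':.034,'target':.022,'loupe':0,'parts_box':0,'driver':.0}
for n in('top','scene'):
    im=capture(n); k=K(n)
    for t,z in Z.items():
        for d in mark_of(n,t)[:8]:
            print(n,t,round(d['score'],2),np.round(d['pixel'],1),atz(k,d['pixel'],z).round(3)[:2])
    u,v=(247,177) if n=='top' else (275,205)
    c=im[v-48:v+48,u-64:u+64]; cv2.imwrite(f'pics/{n}_crop.png',cv2.resize(c,None,fx=6,fy=6,interpolation=2))
E
```

```text
[[ 0.963 -0.     0.27 ]
 [-0.27  -0.001  0.963]
 [ 0.    -1.    -0.001]]
top stand 0.85 [247.4 179.5] [ 0.528 -0.052]
top stand 0.77 [159.8 180.3] [0.527 0.311]
top stand 0.67 [142.9 259.6] [0.203 0.373]
top stand 0.58 [366.2 235. ] [ 0.297 -0.534]
top index 0.97 [349.9 237.4] [ 0.288 -0.46 ]
top index 0.96 [271.2 253.3] [ 0.227 -0.147]
top index 0.91 [151.2 192.9] [0.472 0.337]
top index 0.67 [235.7 172.2] [ 0.554 -0.006]
top index 0.61 [131.3 278.2] [0.133 0.408]
top dial_post 0.92 [142.6 246.7] [0.257 0.357]
top dial_post 0.88 [381.5 232.1] [ 0.308 -0.577]
top dial_post 0.81 [258.4 184. ] [ 0.501 -0.098]
top dial_post 0.69 [168.8 172.5] [0.55  0.259]
top dial_post 0.57 [288.5 229.8] [ 0.32  -0.214]
top lock_post 0.52 [393.8 266.8] [ 0.175 -0.619]
top lock_post 0.51 [192.4 201.6] [0.433 0.164]
top lock_post 0.44 [213.7 173.9] [0.543 0.08 ]
top lock_post 0.38 [312.7 252.2] [ 0.232 -0.307]
top lock_post 0.37 [172.4 263.5] [0.192 0.239]
top lock_pivot 0.87 [222.4 172. ] [0.554 0.048]
top lock_pivot 0.83 [302.2 252.6] [ 0.229 -0.269]
top lock_pivot 0.82 [180.3 202.5] [0.432 0.217]
top 
[... 1439 characters left out ...]
7.8] [0.596 0.036]
scene lock_pivot 0.97 [205.6 135.8] [ 0.249 -0.268]
scene lock_pivot 0.94 [120.3 130. ] [ 0.228 -0.558]
scene lock_pivot 0.9 [369.4 122.3] [0.15  0.292]
scene lock_pivot 0.79 [359.6 178.6] [0.442 0.219]
scene lock_pivot 0.58 [301.6 209.1] [0.576 0.039]
scene target 0.97 [395.8 189. ] [0.471 0.326]
scene target 0.89 [264.  216.7] [ 0.598 -0.067]
scene target 0.82 [399.9 123. ] [0.133 0.403]
scene target 0.64 [242.  133.6] [ 0.216 -0.148]
scene target 0.58 [142.9 140.8] [ 0.268 -0.475]
scene loupe 0.66 [212.8 229.1] [ 0.629 -0.209]
scene loupe 0.18 [268.3 209.7] [ 0.549 -0.055]
scene parts_box 0.73 [205.6 194.2] [ 0.491 -0.244]
scene driver 0.56 [278.  254.3] [ 0.712 -0.027]
```

View pics/top_crop.png

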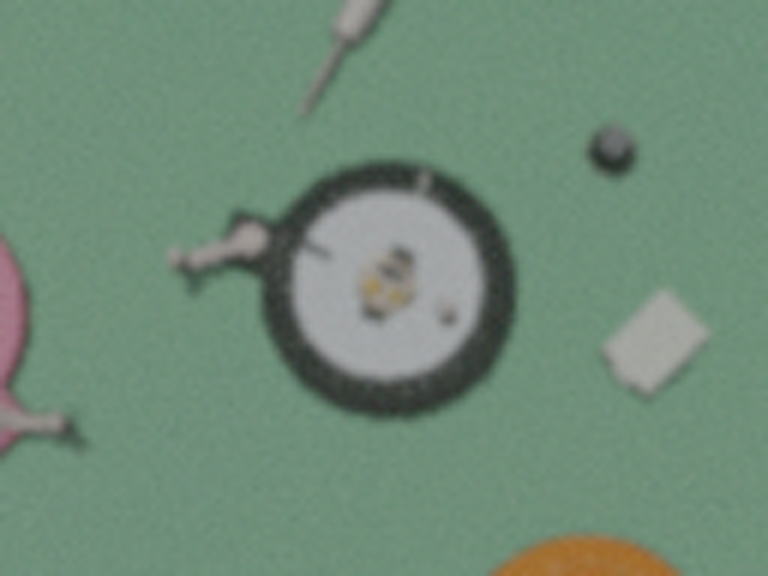

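View pics/scene_crop.png

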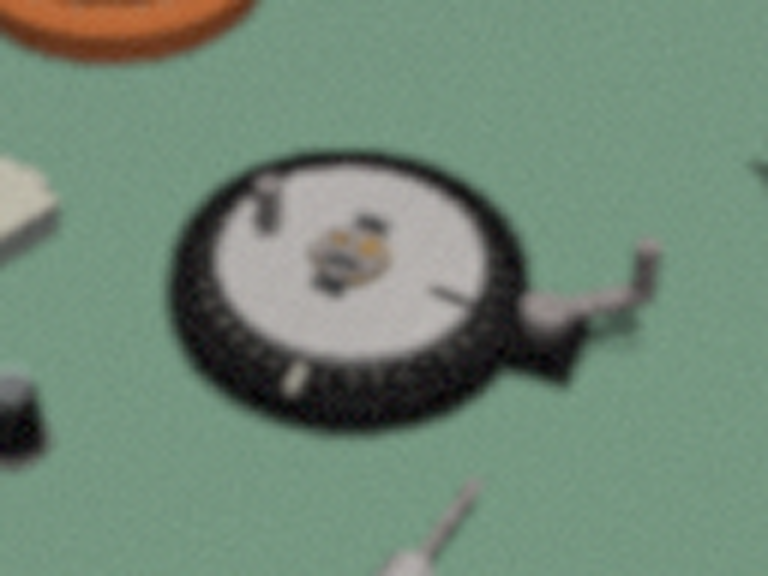

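Run:
```python
from h import *
s,r=pose(); k=K('wrist'); T=k[3]; o=-T[:3,:3].T@T[:3,3]
print('cam in tool',r.inv().apply(o-s['eef_pos']).round(3),'axis',r.inv().apply(-T[2,:3]).round(3),'up',r.inv().apply(T[1,:3]).round(3), s['time_s'])
# stand estimate from top/scene
C=np.array([.530,-.052]); t=np.array([.600,-.067])
psi=np.radians(-15.6); xt=np.array([np.cos(psi),np.sin(psi)]); zt=np.array([-np.sin(psi),np.cos(psi)])
for g in [(.43,.30),(.50,-.06)]:
    d=np.array(g)-s['eef_pos'][:2]; print(g,(d@xt*100).round(1),(d@zt*100).round(1))
```

```text
cam in tool [-0.082 -0.142  0.   ] axis [ 0.324  0.946 -0.001] up [-0.946  0.324  0.001] 1.15
(0.43, 0.3) 33.3 -22.0
(0.5, -0.06) 49.7 -54.8
```

Same-shaped candidates in the top picture are pink (166,182), red (140,259), orange (281,240), orange (368,237), and the black stand with aluminium dial (247,177). There is also a plain black disc at (376,185). Only (247,177) has the black base, aluminium dial, white scale and lever, and the crops confirm it: long line at about (251,159), index towards upper-left, post lower-right. I'll move there with the fingers shut.

```bash
python3 -m crank '[{"turn":[0,0,0],"slide":[5,0,-3.4],"fingers":0},{"turn":[0,0,0],"slide":[5,0,-3.4],"fingers":0},{"turn":[0,0,0],"slide":[5,0,-3.4],"fingers":0},{"turn":[0,0,0],"slide":[5,0,-3.4],"fingers":0},{"turn":[0,0,0],"slide":[5,0,-3.4],"fingers":0},{"turn":[0,0,0],"slide":[5,0,-3.4],"fingers":0},{"turn":[0,0,0],"slide":[4,0,-4.6],"fingers":0},{"turn":[0,0,0],"slide":[4,0,-4.6],"fingers":0},{"turn":[0,0,0],"slide":[4,0,-4.6],"fingers":0},{"turn":[0,0,0],"slide":[4,0,-4.6],"fingers":0}]'
```

```text
time_s: 2.4
eef_pos: [0.5077, 0.102, 0.2316]
ee_rot: [0.701, -0.7, 0.096, -0.097]
wrist_force: [0.8, 1.5, 0.9]
finger_gap: 0.0004
```

```bash
python3 -m crank '[{"turn":[0,0,0],"slide":[2,0,-5],"fingers":0},{"turn":[0,0,0],"slide":[2,0,-5],"fingers":0},{"turn":[0,0,0],"slide":[2,0,-5],"fingers":0},{"turn":[0,0,0],"slide":[2.3,0,-5.4],"fingers":0},{"turn":[0,7,0],"slide":[0,0,0],"fingers":0},{"turn":[0,7.4,0],"slide":[0,0,0],"fingers":0},{"turn":[0,0,0],"slide":[0,0,0],"fingers":0}]'; python3 -c "
from rig import sensors;s=sensors.observe();print(s)"
```

```text
time_s: 3.28
eef_pos: [0.5317, -0.115, 0.2313]
ee_rot: [-0.683, 0.683, -0.183, 0.183]
wrist_force: [-0.3, 1.1, -0.2]
finger_gap: 0.0002
{'time_s': 3.275, 'joints': array([-0.0854907 ,  0.40296567,  0.25327784,  1.82561761, -0.12284792,
        0.92821139,  1.26845258]), 'dq': array([ 0.00458784, -0.00375141, -0.01840855, -0.0002753 ,  0.00707533,
        0.00023976,  0.06798573]), 'effort': array([ 1.51756913e-01, -7.53862166e+01,  7.28642195e+00, -3.44823861e+01,
       -2.32765074e-01,  1.20374269e-03, -2.18165115e+00]), 'eef_pos': array([ 0.53171485, -0.11502437,  0.2312979 ]), 'ee_rot': array([-0.68287518,  0.68299216, -0.18330207,  0.18331271]), 'wrist_force': array([-0.3369783 ,  1.054832  , -0.24810372]), 'torque': array([0.05858196, 0.01447985, 0.00992148]), 'finger_gap': 0.00017946937941340477}
```

```bash
cat >> h.py <<'E'
Z={'index':.03,'dial_post':.06,'lock_post':.06,'lock_pivot':.034,'target':.022}
def look(n,name,things=Z,near=(.53,-.05),rad=.2):
    k=K(n); im=capture(n); out={}; v=im.copy()
    for t in things:
        for d in mark_of(n,t):
            P=atz(k,d['pixel'],Z.get(t,0))[:2]
            if np.hypot(*(P-near))<rad and d['score']>.15:
                print(n,t,round(d['score'],2),np.round(d['pixel'],1),P.round(4)); out.setdefault(t,P)
                cv2.circle(v,tuple(int(round(a)) for a in d['pixel']),3,(255,0,255),1)
    cv2.imwrite(f'pics/{name}.png',v); return im,k,out
def ang(a,b): return np.degrees(np.arctan2(b[1]-a[1],b[0]-a[0]))
E
python3 - <<'E'
from h import *
im,k,o=look('wrist','w1')
E
```

```text
wrist index 0.97 [365.6 136.1] [0.5649 0.0013]
wrist index 0.41 [454.   86.6] [0.5639 0.1002]
wrist dial_post 0.61 [272.4 148. ] [ 0.5202 -0.0901]
wrist lock_post 0.65 [453.5  85.5] [0.5537 0.0849]
wrist lock_pivot 0.78 [400.3 123.4] [0.5698 0.0374]
wrist target 0.6 [314.  194.5] [ 0.5997 -0.0768]
wrist target 0.28 [268.4 146.9] [ 0.5241 -0.0954]
```

View pics/w1.png

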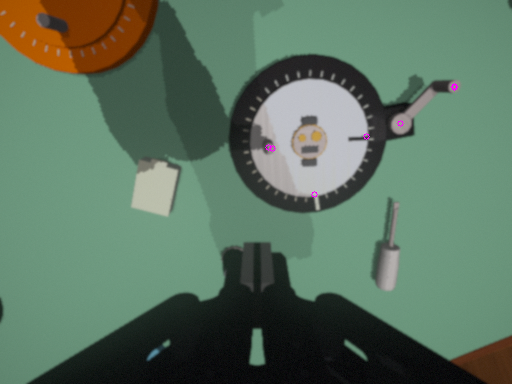

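Run:
```python
from h import *
s,r=pose(); k=K('wrist'); print(s['eef_pos'],proj(k,s['eef_pos']), s['dq'].round(3))
for n in('wrist','top','scene'):
    k=K(n); im=capture(n)
    for d in cut_out(n,'dial_plate'):
        m=d['mask'].astype(np.uint8); c,_=cv2.findContours(m,0,1); c=max(c,key=cv2.contourArea)
        pts=np.array([atz(k,p[0],.03)[:2] for p in c]); (cc,rr)=cv2.minEnclosingCircle(pts.astype(np.float32))
        print(n,'dial',round(d['score'],2),np.round(d['extent'],1),'mean',pts.mean(0).round(4),np.array(cc).round(4),round(rr,4))
    print([ (round(d['score'],2),np.round(d['pixel'],1),atz(k,d['pixel'],0)[:2].round(4)) for d in mark_of(n,'stand')])
```

```text
[ 0.53169957 -0.11501576  0.23135629] [256.27483346 255.95251673] [ 0.001  0.     0.002  0.    -0.001 -0.002 -0.007]
wrist dial 0.95 [309.7 136.8 117.8 114.5] mean [ 0.5369 -0.0537] [ 0.5386 -0.0545] 0.0644
wrist dial 0.61 [ 62.   24.7 123.9  44.4] mean [ 0.315 -0.203] [ 0.305  -0.1966] 0.0599
[(0.74, array([305.7, 139.3]), array([ 0.5422, -0.0544])), (0.72, array([368.6, 136.4]), array([0.5761, 0.0109])), (0.34, array([399.3, 123.6]), array([0.5802, 0.0476]))]
top dial 0.87 [368.1 233.9  29.   29.2] mean [ 0.2993 -0.5308] [ 0.2993 -0.5314] 0.062
top dial 0.83 [280.5 239.3  28.2  31.7] mean [ 0.2817 -0.1841] [ 0.2812 -0.1838] 0.0623
top dial 0.59 [166.8 178.6  31.3  30.9] mean [0.5239 0.2852] [0.5225 0.2841] 0.0639
top dial 0.58 [139.2 258.6  31.7  30.3] mean [0.209  0.3821] [0.2093 0.3816] 0.0662
[(0.93, array([143.4, 260. ]), array([0.2015, 0.3708])), (0.87, array([247.1, 174.4]), array([ 0.549 , -0.0512])), (0.75, array([163.6, 182.8]), array([0.5165, 0.2946])), (0.65, array([280.8, 235.6]), array([ 0.2964, -0.1873])), (0.56, array([368.1, 234.9]), array([ 0.2971, -0.5417]))]
scene dial 0.9 [121.4 143.2  44.5  26.3] mean [ 0.3031 -0.5337] [ 0.2997 -0.5324] 0.0707
scene dial 0.79 [399.1 135.2  42.5  25.5] mean [0.2131 0.378 ] [0.2132 0.3759] 0.0686
scene dial 0.7 [269.2 200.8  47.3  35.3] mean [ 0.5411 -0.0565] [ 0.5396 -0.0578] 0.0675
scene dial 0.64 [385.4 202.3  47.6  31. ] mean [0.5247 0.2785] [0.5244 0.2791] 0.0672
scene dial 0.63 [230.2 144.7  41.5  27.3] mean [ 0.2897 -0.1885] [ 0.2873 -0.1841] 0.0694
[(0.94, array([393.8, 141.6]), array([0.2115, 0.3718])), (0.81, array([378.4, 205.2]), array([0.5192, 0.2701])), (0.74, array([267.2, 204.7]), array([ 0.5288, -0.0583])), (0.66, array([228.5, 149.4]), array([ 0.2755, -0.1905]))]
```

```bash
cat >> h.py <<'E'
def plan(im,k,c,z,half=.1,s=.0004):
    # plan view, image right=+y reversed: up=+x, right=-y
    n=int(2*half/s); jj,ii=np.meshgrid(np.arange(n),np.arange(n))
    X=c[0]+half-ii*s; Y=c[1]+half-jj*s
    f,cx,cy,T=k; P=np.stack([X,Y,np.full_like(X,z)],-1)@T[:3,:3].T+T[:3,3]
    u=cx+f*P[...,0]/-P[...,2]; v=cy-f*P[...,1]/-P[...,2]
    return cv2.remap(im,u.astype(np.float32),v.astype(np.float32),cv2.INTER_CUBIC)
def fitdial(im,k,c0,z=.03,r0=.064):
    """edge of dial: sample radial gradients at bright->dark, refine centre"""
    g=cv2.cvtColor(im,cv2.COLOR_BGR2GRAY).astype(np.float32); c=np.array(c0,float)
    for it in range(5):
        th=np.radians(np.arange(0,360,3)); rr=np.arange(.054,.0745,.0004)
        P=[[proj(k,[c[0]+r*np.cos(t),c[1]+r*np.sin(t),z]) for r in rr] for t in th]
        P=np.array(P,np.float32); S=cv2.remap(g,P[...,0],P[...,1],cv2.INTER_LINEAR)
        D=-cv2.GaussianBlur(np.gradient(S,axis=1),(7,1),0); i=D.argmax(1); r=rr[i]; w=D.max(1)>np.median(D.max(1))*.5
        A=np.c_[np.cos(th),np.sin(th),np.ones(len(th))][w]; b=r[w]
        for _ in range(4):
            x=np.linalg.lstsq(A,b,rcond=None)[0]; e=abs(A@x-b); kk=e<max(.0012,2*np.median(e)); A=A[kk];b=b[kk]
        c=c+x[:2]
    return c,x[2],len(b),np.std(A@x-b)
def prof(im,k,c,r1,r2,z,sign,lo,hi):
    """angle (deg) of radial line between radii, sign=+1 bright, -1 dark, searching lo..hi"""
    g=cv2.cvtColor(im,cv2.COLOR_BGR2GRAY).astype(np.float32); th=np.arange(lo,hi,.25); rr=np.linspace(r1,r2,12)
    P=np.array([[proj(k,[c[0]+r*np.cos(np.radians(t)),c[1]+r*np.sin(np.radians(t)),z]) for r in rr] for t in th],np.float32)
    m=sign*cv2.remap(g,P[...,0],P[...,1],cv2.INTER_LINEAR).mean(1); m=m-np.median(m)
    i=m.argmax(); w=abs(th-th[i])<5; mm=np.clip(m-.3*m[i],0,None)*w; return (mm*th).sum()/mm.sum(), m[i]
def measure(n,name,c0,lo=-60,hi=20,ilo=-60,ihi=110):
    im=capture(n);k=K(n); c,r,nn,sd=fitdial(im,k,c0)
    t=prof(im,k,c,.075,.083,.022,1,lo,hi); i=prof(im,k,c,.046,.061,.03,-1,ilo,ihi)
    print(n,'c',c.round(4),'r',r.round(4),nn,round(sd*1e3,2),'mm long',np.round(t,2),'index',np.round(i,2),'dial deg',round(i[0]-t[0],2))
    cv2.imwrite(f'pics/{name}.png',plan(im,k,c,.03)); return im,k,c,t[0],i[0]
E
python3 - <<'E'
from h import *
measure('wrist','p1',(.5385,-.055))
measure('top','p1t',(.5385,-.055))
measure('scene','p1s',(.5385,-.055))
E
cat > /tmp/x.py <<'E'
E
python3 -c "
import cv2,numpy as np
cv2.imwrite('pics/p1b.png',np.hstack([cv2.resize(cv2.imread('pics/%s.png'%n),(400,400)) for n in('p1','p1t')]))"
```

```text
wrist c [ 0.5387 -0.0541] r 0.0637 110 0.25 mm long [-18.92 123.68] index [ 63.04 127.49] dial deg 81.96
top c [ 0.538  -0.0535] r 0.0661 39 0.94 mm long [15.24 17.99] index [30.82 13.45] dial deg 15.57
scene c [ 0.5377 -0.0536] r 0.0658 84 0.6 mm long [-19.2  100.58] index [63.41 57.28] dial deg 82.61
```

View pics/p1b.png

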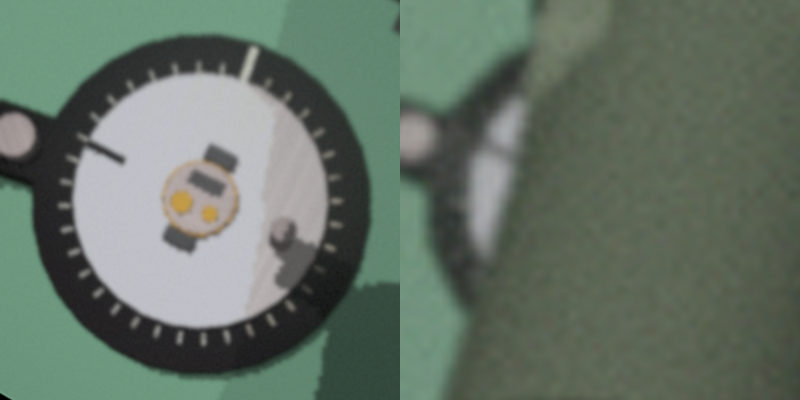

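```bash
python3 -m crank '[{"turn":[0,0,0],"slide":[1.0,0,1.1],"fingers":0},{"turn":[0,0,0],"slide":[0,5,0],"fingers":0},{"turn":[0,0,0],"slide":[0,5,0],"fingers":0},{"turn":[0,0,0],"slide":[0,5,0],"fingers":0},{"turn":[0,0,0],"slide":[0,3.7,0],"fingers":0},{"turn":[0,0,0],"slide":[0,0,0],"fingers":0}]'
python3 - <<'E'
from h import *
s,r=pose(); print(s['time_s'],s['eef_pos'].round(4),r.as_matrix().round(3)[:,0])
C=np.array([.5385,-.054]); a=np.radians(243.1); P=C+.045*np.array([np.cos(a),np.sin(a)])
k=K('wrist'); print('post proj',proj(k,[*P,.06]).round(1))
d=r.inv().apply(np.array([*P,.06])-s['eef_pos']); print('post in tool',d.round(4))
im=capture('wrist'); print([(round(d['score'],2),np.round(d['pixel'],1)) for d in mark_of('wrist','dial_post')][:3]); cv2.imwrite('pics/w2.png',im); cv2.imwrite('pics/s2.png',cv2.resize(capture('scene')[130:260,180:360],None,fx=4,fy=4,interpolation=2))
E
```

```text
time_s: 4.92
eef_pos: [0.545, -0.1101, 0.0421]
ee_rot: [-0.683, 0.683, -0.185, 0.182]
wrist_force: [-0.4, -1.2, 1.0]
finger_gap: -0.0001
4.925 [ 0.545  -0.1101  0.0421] [ 0.865 -0.501 -0.004]
post proj [256.9 212. ]
post in tool [-0.0313 -0.0177  0.0003]
[(0.73, array([260. , 211.8]))]
```

View pics/w2.png

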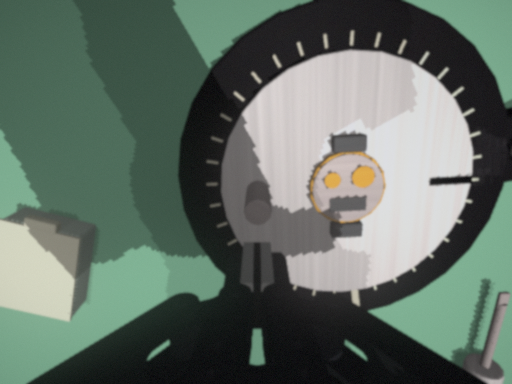

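View pics/s2.png

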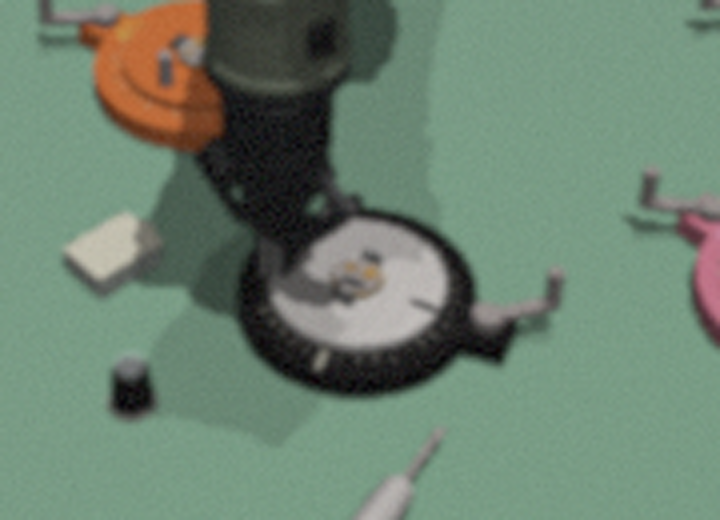

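```bash
python3 -m crank '[{"turn":[0,0,0],"slide":[-1.0,0,0],"fingers":0},{"turn":[0,0,0],"slide":[-0.4,0,0],"fingers":0},{"turn":[0,5,0],"slide":[-0.4,0,-0.13],"fingers":0},{"turn":[0,5,0],"slide":[-0.4,0,-0.13],"fingers":0},{"turn":[0,5,0],"slide":[-0.4,0,-0.13],"fingers":0},{"turn":[0,5,0],"slide":[-0.4,0,-0.13],"fingers":0},{"turn":[0,0,0],"slide":[0,0,0],"fingers":0}]'
cat >> h.py <<'E'
C=np.array([.5385,-.054])
def state():
    s,r=pose(); x=r.as_matrix()[:,0]; d=r.inv().apply(np.array([*C,s['eef_pos'][2]])-s['eef_pos'])
    print('t',s['time_s'],s['eef_pos'].round(4),'psi',np.degrees(np.arctan2(x[1],x[0])).round(2),'C in tool mm',(d*1e3).round(1),'F',s['wrist_force'].round(1))
E
python3 - <<'E'
from h import *
state()
im,k,c,t,i=measure('wrist','p3',C); cv2.imwrite('pics/w3.png',im)
E
```

```text
time_s: 5.95
eef_pos: [0.518, -0.0978, 0.0448]
ee_rot: [0.641, -0.641, 0.299, -0.299]
wrist_force: [-0.3, 0.0, 0.2]
finger_gap: -0.0001
t 5.95 [ 0.518  -0.0978  0.0448] psi -50.05 C in tool mm [-20.4   0.   43.9] F [-0.3  0.   0.2]
wrist c [ 0.5385 -0.0537] r 0.0633 64 0.2 mm long [-18.92 160.39] index [ 45.21 194.48] dial deg 64.13
```

View pics/w3.png

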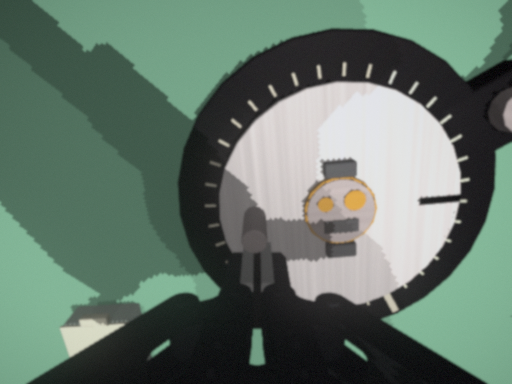

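```bash
python3 -m crank '[{"turn":[0,5,0],"slide":[-0.39,0.02,-0.16],"fingers":0},{"turn":[0,5,0],"slide":[-0.39,0.02,-0.16],"fingers":0},{"turn":[0,5,0],"slide":[-0.39,0.02,-0.16],"fingers":0},{"turn":[0,5,0],"slide":[-0.39,0.02,-0.16],"fingers":0},{"turn":[0,5,0],"slide":[-0.39,0.02,-0.16],"fingers":0},{"turn":[0,5,0],"slide":[-0.39,0.02,-0.16],"fingers":0},{"turn":[0,5,0],"slide":[-0.39,0.02,-0.16],"fingers":0},{"turn":[0,5,0],"slide":[-0.39,0.02,-0.16],"fingers":0},{"turn":[0,5,0],"slide":[-0.39,0.02,-0.16],"fingers":0},{"turn":[0,0,0],"slide":[0,0,0],"fingers":0}]'
python3 - <<'E'
from h import *
state()
im,k,c,t,i=measure('wrist','p4',C); cv2.imwrite('pics/w4.png',im)
E
```

```text
time_s: 7.25
eef_pos: [0.4931, -0.0702, 0.0425]
ee_rot: [0.478, -0.478, 0.521, -0.521]
wrist_force: [-0.4, -0.4, 0.7]
finger_gap: -0.0001
t 7.25 [ 0.4931 -0.0702  0.0425] psi -94.94 C in tool mm [-20.   -0.   43.8] F [-0.4 -0.4  0.7]
wrist c [ 0.5387 -0.0537] r 0.0634 76 0.19 mm long [-19.08 160.01] index [ -0.93 188.75] dial deg 18.15
```

View pics/w4.png

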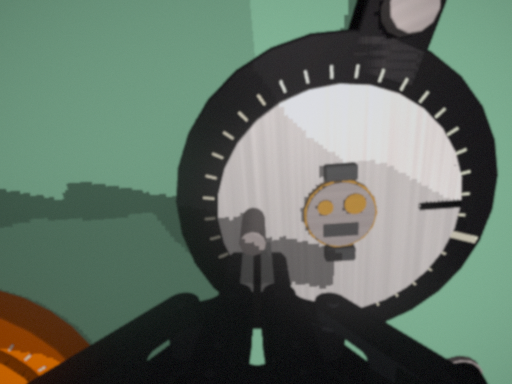

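```bash
python3 -m crank '[{"turn":[0,5,0],"slide":[-0.39,0.0,-0.16],"fingers":0},{"turn":[0,5,0],"slide":[-0.39,0.0,-0.16],"fingers":0},{"turn":[0,5,0],"slide":[-0.39,0.0,-0.16],"fingers":0},{"turn":[0,0,0],"slide":[0,0,0],"fingers":0}]'
python3 - <<'E'
from h import *
state()
im,k,c,t,i=measure('wrist','p5',C); cv2.imwrite('pics/w5.png',im)
E
```

```text
time_s: 7.8
eef_pos: [0.4905, -0.058, 0.0425]
ee_rot: [0.406, -0.406, 0.579, -0.579]
wrist_force: [0.0, 0.3, 0.4]
finger_gap: -0.0004
t 7.8 [ 0.4905 -0.058   0.0425] psi -109.91 C in tool mm [-20.1  -0.   43.7] F [0.  0.3 0.4]
wrist c [ 0.5388 -0.0536] r 0.0634 77 0.2 mm long [-19.17 158.83] index [-16.16 176.03] dial deg 3.01
```

```bash
python3 -m crank '[{"turn":[0,2.6,0],"slide":[-0.2,0.0,-0.08],"fingers":0},{"turn":[0,0,0],"slide":[0,0,0],"fingers":0}]'
python3 - <<'E'
from h import *
state()
im,k,c,t,i=measure('wrist','p6',C); cv2.imwrite('pics/w6.png',im)
measure('scene','p6s',C)
E
```

```text
time_s: 8.1
eef_pos: [0.4904, -0.0561, 0.0425]
ee_rot: [-0.392, 0.392, -0.589, 0.589]
wrist_force: [-0.9, -0.7, 0.6]
finger_gap: -0.0001
t 8.1 [ 0.4904 -0.0561  0.0425] psi -112.7 C in tool mm [-20.5   0.   43.6] F [-0.9 -0.7  0.6]
wrist c [ 0.5388 -0.0535] r 0.0634 77 0.2 mm long [-19.2  160.39] index [-18.34 173.34] dial deg 0.86
scene c [ 0.5379 -0.0539] r 0.0657 74 0.61 mm long [-19.05  81.23] index [-18.81  57.15] dial deg 0.24
```

View pics/p6.png

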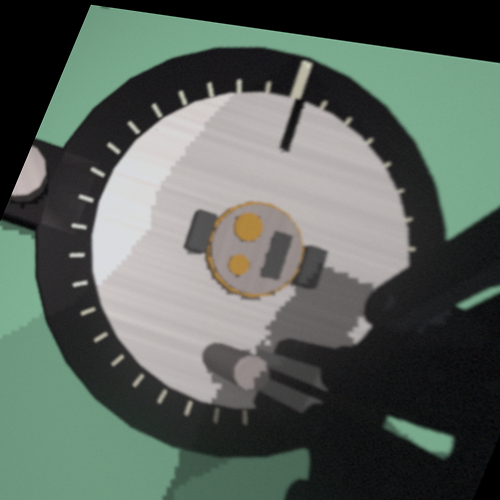

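```bash
python3 -m crank '[{"turn":[0,0,0],"slide":[-0.05,0.0,0],"fingers":0},{"turn":[0,0,0],"slide":[0,0,0],"fingers":0}]'
python3 - <<'E'
from h import *
state()
measure('wrist','p7',C)
measure('scene','p7s',C)
E
```

```text
time_s: 8.45
eef_pos: [0.4905, -0.0557, 0.0425]
ee_rot: [0.392, -0.392, 0.589, -0.589]
wrist_force: [-0.7, -3.1, 2.2]
finger_gap: 0.0002
t 8.45 [ 0.4905 -0.0557  0.0425] psi -112.68 C in tool mm [-20.1  -0.   43.6] F [-0.7 -3.1  2.2]
wrist c [ 0.5388 -0.0536] r 0.0634 77 0.2 mm long [-19.24 160.26] index [-18.88 173.91] dial deg 0.36
scene c [ 0.5383 -0.0537] r 0.0658 73 0.58 mm long [-19.28  80.62] index [-19.2   55.64] dial deg 0.07
```

```bash
python3 -m crank '[{"turn":[0,0,0],"slide":[1,0,0],"fingers":0},{"turn":[0,0,0],"slide":[1,0,0],"fingers":0},{"turn":[0,0,0],"slide":[0,-4,0],"fingers":0},{"turn":[0,0,0],"slide":[0,-6,0],"fingers":0},{"turn":[0,0,0],"slide":[0,-6,0],"fingers":0},{"turn":[0,0,0],"slide":[0,0,0],"fingers":0},{"turn":[0,0,0],"slide":[0,0,0],"fingers":0}]'
python3 - <<'E'
from h import *
state()
im,k,c,t,i=measure('wrist','p8',C)
im,k,o=look('wrist','w8')
measure('scene','p8s',C)
E
```

```text
time_s: 9.43
eef_pos: [0.4826, -0.0741, 0.2022]
ee_rot: [0.392, -0.392, 0.589, -0.588]
wrist_force: [0.4, 0.5, -0.4]
finger_gap: 0.0001
t 9.425 [ 0.4826 -0.0741  0.2022] psi -112.69 C in tool mm [-40.1   0.   43.9] F [ 0.4  0.5 -0.4]
wrist c [ 0.5383 -0.0538] r 0.0635 116 0.22 mm long [-19.16 133.54] index [-18.82 150.64] dial deg 0.34
wrist index 0.6 [367.9 126.1] [ 0.6007 -0.0747]
wrist index 0.27 [319.  276.3] [ 0.501  -0.2171]
wrist dial_post 0.77 [258.2 139.3] [ 0.499  -0.0406]
wrist lock_post 0.61 [363.1 126.7] [ 0.5885 -0.0662]
wrist lock_post 0.54 [455.3  28.4] [ 0.6789 -0.0198]
wrist lock_post 0.18 [420.1 217.1] [ 0.6147 -0.1709]
wrist lock_pivot 0.57 [297.8  17.5] [0.5698 0.0394]
wrist target 0.72 [364.4 126.7] [ 0.5994 -0.0759]
wrist target 0.64 [298.  128.3] [ 0.5377 -0.0517]
scene c [ 0.5378 -0.054 ] r 0.0658 78 0.72 mm long [-19.    79.63] index [-18.7   70.45] dial deg 0.29
```

View pics/w8.png

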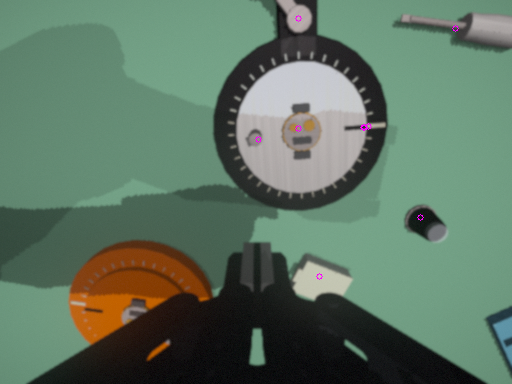

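```bash
python3 -m crank '[{"turn":[0,-10,0],"slide":[0,0,0],"fingers":0},{"turn":[0,-10,0],"slide":[0,0,0],"fingers":0},{"turn":[0,-10,0],"slide":[0,0,0],"fingers":0},{"turn":[0,-10,0],"slide":[0,0,0],"fingers":0},{"turn":[0,-10,0],"slide":[0,0,0],"fingers":0},{"turn":[0,-10,0],"slide":[0,0,0],"fingers":0},{"turn":[0,-10,0],"slide":[0,0,0],"fingers":0},{"turn":[0,-10,0],"slide":[0,0,0],"fingers":0},{"turn":[0,-10,0],"slide":[0,0,0],"fingers":0},{"turn":[0,-10,0],"slide":[0,0,0],"fingers":0}]'
python3 -m crank '[{"turn":[0,-10,0],"slide":[0,0,0],"fingers":0},{"turn":[0,-10,0],"slide":[0,0,0],"fingers":0},{"turn":[0,-10,0],"slide":[0,0,0],"fingers":0},{"turn":[0,-2.5,0],"slide":[0,0,0],"fingers":0},{"turn":[0,0,0],"slide":[0,0,0],"fingers":0}]'
python3 - <<'E'
from h import *
state(); print(sensors.observe()['joints'].round(2))
im,k,o=look('wrist','w9')
E
```

```text
time_s: 11.08
eef_pos: [0.4828, -0.0741, 0.2023]
ee_rot: [-0.703, 0.703, -0.076, 0.076]
wrist_force: [-0.5, 0.8, 0.2]
finger_gap: -0.0001
time_s: 11.7
eef_pos: [0.4828, -0.0742, 0.2023]
ee_rot: [0.697, -0.697, -0.121, 0.121]
wrist_force: [0.8, -0.2, -1.3]
finger_gap: 0.0001
t 11.7 [ 0.4828 -0.0742  0.2023] psi 19.77 C in tool mm [59.3 -0.   0.2] F [ 0.8 -0.2 -1.3]
[-0.13  0.35  0.21  1.99 -0.1   0.81  2.05]
wrist index 0.62 [223.3 260.7] [ 0.5952 -0.075 ]
wrist dial_post 0.34 [109.4 240.5] [ 0.5935 -0.1916]
wrist lock_post 0.96 [374.7 289. ] [0.5557 0.0832]
wrist lock_post 0.17 [223.7 264.2] [ 0.5809 -0.076 ]
wrist lock_pivot 0.68 [325.7 275. ] [0.5713 0.0395]
wrist target 0.65 [224.9 261.2] [ 0.6    -0.0724]
```

View pics/w9.png

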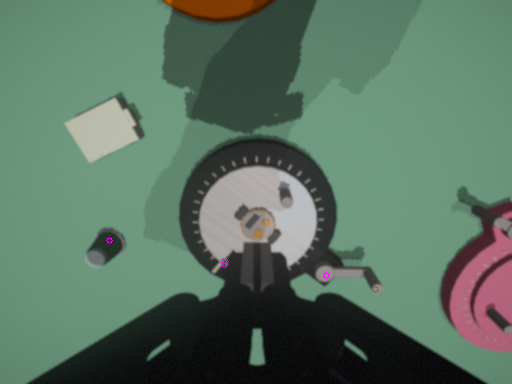

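```bash
python3 -m crank '[{"turn":[0,0,0],"slide":[3,0,4.1],"fingers":0},{"turn":[0,0,0],"slide":[3,0,4.1],"fingers":0},{"turn":[0,0,0],"slide":[2.9,0,4.2],"fingers":0},{"turn":[0,0,0],"slide":[0,5,0],"fingers":0},{"turn":[0,0,0],"slide":[0,4,0],"fingers":0},{"turn":[0,0,0],"slide":[0,0,0],"fingers":0}]'
python3 - <<'E'
from h import *
state(); s,r=pose()
im,k,o=look('wrist','w10',things=['lock_post','lock_pivot'])
print('post in tool',r.inv().apply(np.array([.555,.084,.06])-s['eef_pos']).round(4))
im,k,o=look('scene','s10',things=['lock_post','lock_pivot'])
cv2.imwrite('pics/s10.png',cv2.resize(im[130:260,210:390],None,fx=4,fy=4,interpolation=2))
E
```

```text
time_s: 12.75
eef_pos: [0.5231, 0.0726, 0.1106]
ee_rot: [-0.696, 0.697, 0.12, -0.123]
wrist_force: [0.2, 0.6, 0.3]
finger_gap: -0.0
t 12.75 [0.5231 0.0726 0.1106] psi 19.81 C in tool mm [-2.840e+01  1.000e-01 -1.243e+02] F [0.2 0.6 0.3]
wrist lock_pivot 0.65 [194.9 242.7] [0.5697 0.0378]
post in tool [ 0.0341  0.0505 -0.0001]
scene lock_post 0.72 [319.6 197.2] [0.5527 0.0883]
scene lock_pivot 0.95 [300.3 206.4] [0.5654 0.0353]
```

View pics/w10.png

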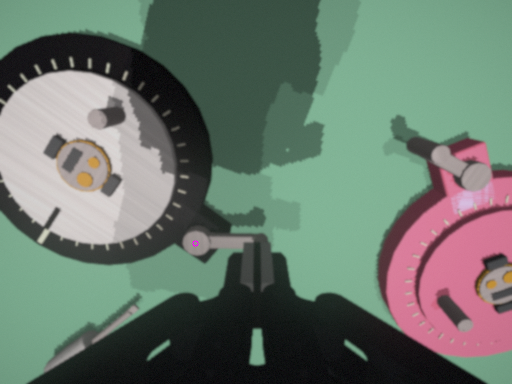

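View pics/s10.png

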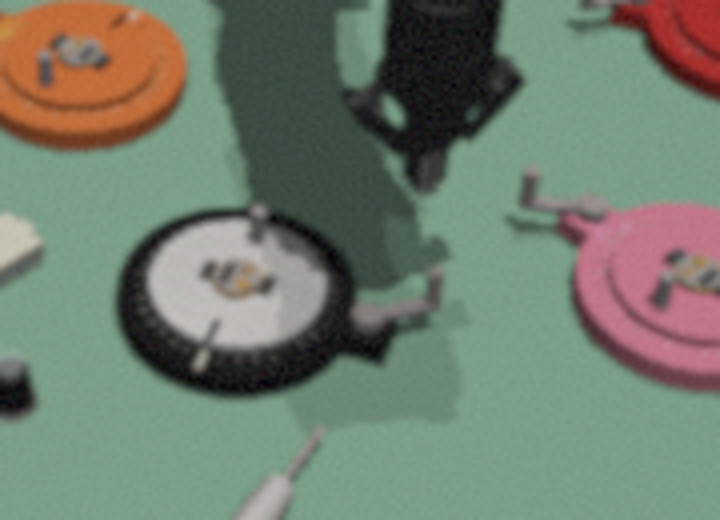

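```bash
python3 -m crank '[{"turn":[0,0,0],"slide":[0,4,0],"fingers":0},{"turn":[0,0,0],"slide":[0,2.8,0],"fingers":0},{"turn":[0,0,0],"slide":[0,0,0],"fingers":0}]'
python3 -m crank '[{"turn":[0,0,0],"slide":[1.0,0,0],"fingers":0},{"turn":[0,0,0],"slide":[0.7,0,0],"fingers":0},{"turn":[0,5,0],"slide":[0.44,0,0.13],"fingers":0},{"turn":[0,5,0],"slide":[0.44,0,0.13],"fingers":0},{"turn":[0,5,0],"slide":[0.44,0,0.13],"fingers":0},{"turn":[0,5,0],"slide":[0.44,0,0.13],"fingers":0},{"turn":[0,0,0],"slide":[0,0,0],"fingers":0}]'
cat >> h.py <<'E'
PV=np.array([.5705,.0389])
def lstate():
    s,r=pose(); x=r.as_matrix()[:,0]; d=r.inv().apply(np.array([*PV,s['eef_pos'][2]])-s['eef_pos'])
    print('t',s['time_s'],s['eef_pos'].round(4),'psi',np.degrees(np.arctan2(x[1],x[0])).round(2),'PV in tool mm',(d*1e3).round(1),'F',s['wrist_force'].round(1))
E
python3 - <<'E'
from h import *
lstate(); 
im,k,o=look('wrist','w11',things=['lock_post','lock_pivot'])
im,k,o=look('scene','s11',things=['lock_post','lock_pivot'])
cv2.imwrite('pics/b11.png',np.hstack([cv2.resize(im[150:246,250:346],(400,400),interpolation=2),cv2.resize(cv2.imread('pics/w11.png'),(400,400))]))
E
```

```text
time_s: 13.42
eef_pos: [0.524, 0.0726, 0.0439]
ee_rot: [-0.697, 0.697, 0.121, -0.122]
wrist_force: [-0.5, 0.0, 0.8]
finger_gap: -0.0003
time_s: 14.3
eef_pos: [0.5574, 0.0878, 0.0452]
ee_rot: [0.707, -0.707, 0.0, -0.001]
wrist_force: [-0.4, 0.0, 0.0]
finger_gap: 0.0002
t 14.3 [0.5574 0.0878 0.0452] psi -0.14 PV in tool mm [ 13.2   0.  -48.9] F [-0.4  0.   0. ]
wrist lock_pivot 0.58 [171.8 266. ] [0.57   0.0403]
scene lock_post 0.75 [260.  214.9] [ 0.6267 -0.0781]
scene lock_post 0.54 [273.1 182.1] [ 0.4949 -0.0429]
scene lock_post 0.46 [321.5 205. ] [0.5833 0.0915]
scene lock_pivot 0.83 [297.8 208.5] [0.5739 0.0279]
```

View pics/b11.png

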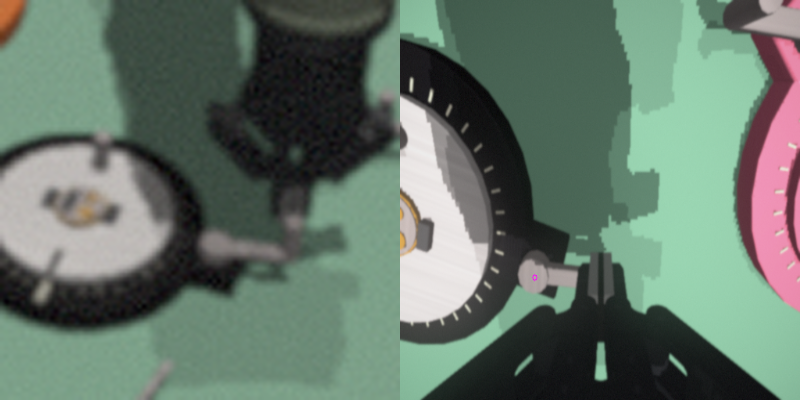

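```bash
python3 -m crank '[{"turn":[0,5,0],"slide":[0.43,0.03,0.1],"fingers":0},{"turn":[0,5,0],"slide":[0.43,0.03,0.1],"fingers":0},{"turn":[0,5,0],"slide":[0.43,0.03,0.1],"fingers":0},{"turn":[0,5,0],"slide":[0.43,0.03,0.1],"fingers":0},{"turn":[0,5,0],"slide":[0.43,0.03,0.1],"fingers":0},{"turn":[0,5,0],"slide":[0.43,0.03,0.1],"fingers":0},{"turn":[0,5,0],"slide":[0.43,0.03,0.1],"fingers":0},{"turn":[0,5,0],"slide":[0.43,0.03,0.1],"fingers":0},{"turn":[0,0,0],"slide":[0,0,0],"fingers":0}]'
python3 - <<'E'
from h import *
lstate(); 
im,k,o=look('wrist','w12',things=['lock_post','lock_pivot'])
im,k,o=look('scene','s12',things=['lock_post','lock_pivot'])
measure('scene','x',C)
cv2.imwrite('pics/b12.png',np.hstack([cv2.resize(im[160:256,250:346],(400,400),interpolation=2),cv2.resize(cv2.imread('pics/w12.png'),(400,400))]))
E
```

```text
time_s: 15.72
eef_pos: [0.5911, 0.0844, 0.042]
ee_rot: [-0.664, 0.664, -0.243, 0.243]
wrist_force: [-0.2, 0.0, -0.5]
finger_gap: 0.0001
t 15.725 [0.5911 0.0844 0.042 ] psi -40.15 PV in tool mm [ 13.6   0.  -48.1] F [-0.2  0.  -0.5]
wrist lock_pivot 0.58 [167.1 268.5] [0.5694 0.0396]
scene lock_post 0.45 [314.3 211.3] [0.6081 0.07  ]
scene lock_post 0.28 [259.3 212.9] [ 0.6193 -0.0801]
scene lock_pivot 0.88 [299.  207.4] [0.5695 0.0314]
scene lock_pivot 0.4 [259.  212.8] [ 0.5944 -0.0813]
scene c [ 0.5383 -0.0536] r 0.0658 84 0.62 mm long [-19.36  98.49] index [61.07 71.94] dial deg 80.43
```

View pics/b12.png

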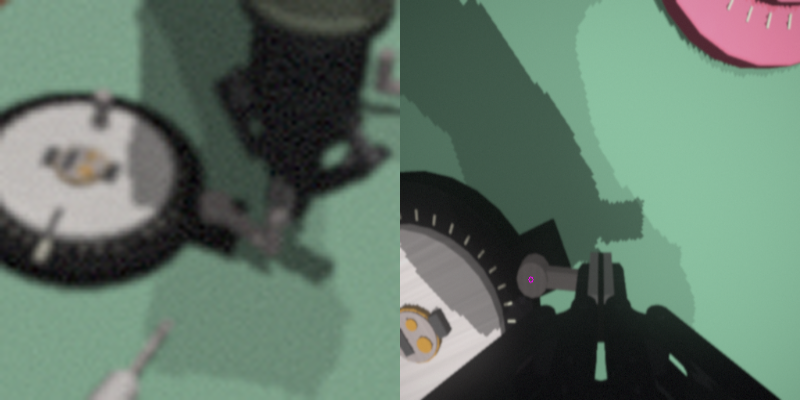

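```bash
python3 -m crank '[{"turn":[0,5,0],"slide":[0.42,0,0.1],"fingers":0},{"turn":[0,4,0],"slide":[0.34,0,0.08],"fingers":0},{"turn":[0,0,0],"slide":[0,0,0],"fingers":0}]'
cat >> h.py <<'E'
def force(n=4):
    F=[]
    for _ in range(n):
        capture('scene'); F.append(sensors.observe()['wrist_force'])
    s,r=pose(); F=np.mean(F,0); print('F tool',r.inv().apply(F).round(2))
E
python3 - <<'E'
from h import *
lstate(); force()
im=capture('wrist');k=K('wrist'); cv2.imwrite('pics/p13.png',cv2.resize(plan(im,k,PV,.031,.06,.0002),(600,600)))
E
```

```text
time_s: 16.45
eef_pos: [0.5979, 0.0807, 0.042]
ee_rot: [-0.643, 0.643, -0.294, 0.294]
wrist_force: [-0.4, 0.1, 0.5]
finger_gap: -0.0
t 16.45 [0.5979 0.0807 0.042 ] psi -49.15 PV in tool mm [ 13.7   0.  -48. ] F [-0.4  0.1  0.5]
F tool [ 0.12  0.06 -0.06]
```

View pics/p13.png

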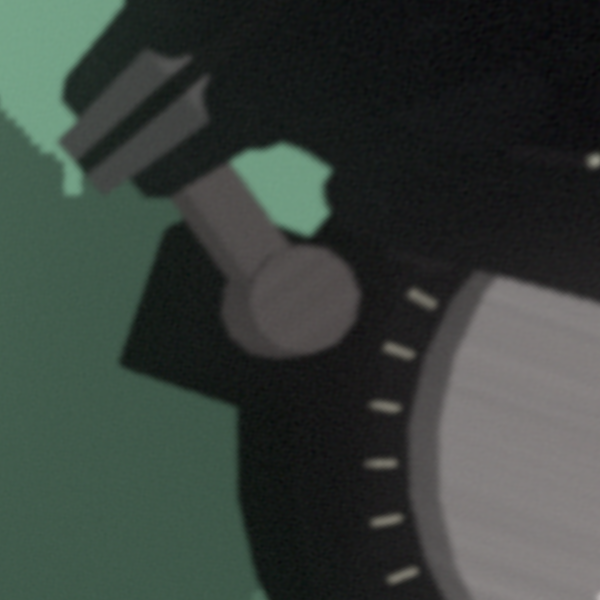

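```bash
python3 -m crank '[{"turn":[0,1,0],"slide":[0.08,0,0.02],"fingers":0},{"turn":[0,1,0],"slide":[0.08,0,0.02],"fingers":0},{"turn":[0,0,0],"slide":[0,0,0],"fingers":0}]'
python3 - <<'E'
from h import *
lstate(); force()
E
python3 -m crank '[{"turn":[0,1,0],"slide":[0.08,0,0.02],"fingers":0},{"turn":[0,0,0],"slide":[0,0,0],"fingers":0}]'
python3 - <<'E'
from h import *
lstate(); force()
im=capture('wrist');k=K('wrist'); cv2.imwrite('pics/p14.png',cv2.resize(plan(im,k,PV,.031,.06,.0002),(600,600)))
E
```

```text
time_s: 17.08
eef_pos: [0.5993, 0.0798, 0.0421]
ee_rot: [-0.638, 0.638, -0.306, 0.306]
wrist_force: [-0.8, 1.0, 0.8]
finger_gap: -0.0
t 17.075 [0.5993 0.0798 0.0421] psi -51.21 PV in tool mm [ 13.9   0.  -48. ] F [-0.8  1.   0.8]
F tool [-1.07 -0.59  0.25]
time_s: 17.52
eef_pos: [0.5999, 0.0792, 0.0421]
ee_rot: [-0.635, 0.635, -0.311, 0.311]
wrist_force: [-0.8, 1.1, 0.9]
finger_gap: 0.0002
t 17.525 [0.5999 0.0792 0.0421] psi -52.22 PV in tool mm [ 13.8   0.  -48. ] F [-0.8  1.1  0.9]
F tool [-1.04 -0.44  0.55]
```

View pics/p14.png

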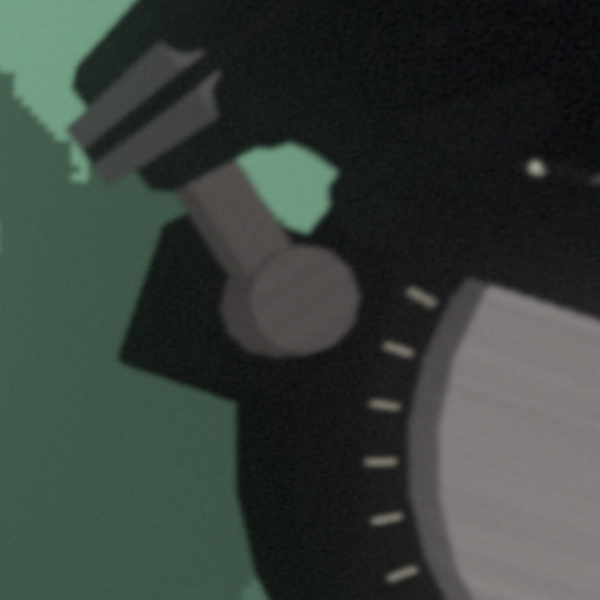

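```bash
for i in 1; do python3 -m crank '[{"turn":[0,1,0],"slide":[0.08,0,0.02],"fingers":0},{"turn":[0,0,0],"slide":[0,0,0],"fingers":0}]'
python3 -c "
from h import *
lstate(); force()"; done
python3 -m crank '[{"turn":[0,1,0],"slide":[0.08,0,0.02],"fingers":0},{"turn":[0,0,0],"slide":[0,0,0],"fingers":0}]'
python3 -c "
from h import *
lstate(); force()"
```

```text
time_s: 18.02
eef_pos: [0.6006, 0.0788, 0.0421]
ee_rot: [-0.632, 0.632, -0.317, 0.317]
wrist_force: [-0.7, 0.4, -0.6]
finger_gap: -0.0002
t 18.025 [0.6006 0.0788 0.0421] psi -53.22 PV in tool mm [ 13.9   0.  -48. ] F [-0.7  0.4 -0.6]
F tool [-0.67 -0.49  0.63]
time_s: 18.48
eef_pos: [0.6012, 0.0782, 0.0421]
ee_rot: [-0.629, 0.629, -0.322, 0.322]
wrist_force: [-0.3, 0.7, 1.5]
finger_gap: 0.0001
t 18.475 [0.6012 0.0782 0.0421] psi -54.22 PV in tool mm [ 13.9   0.  -47.9] F [-0.3  0.7  1.5]
F tool [-1.02 -0.37  0.6 ]
```

```bash
python3 -m crank '[{"turn":[0,0.5,0],"slide":[0.05,0,0.01],"fingers":0},{"turn":[0,0,0],"slide":[0,0,0],"fingers":0}]' >/dev/null
python3 -c "
from h import *
lstate(); force()"
python3 -m crank '[{"turn":[0,0.5,0],"slide":[0.05,0,0.01],"fingers":0},{"turn":[0,0,0],"slide":[0,0,0],"fingers":0}]' >/dev/null
python3 -c "
from h import *
lstate(); force()"
```

```text
t 18.925 [0.6016 0.0779 0.0421] psi -54.7 PV in tool mm [ 13.9   0.  -47.9] F [-0.4  1.1  0.6]
F tool [-1.47  0.04  0.74]
t 19.375 [0.6018 0.0778 0.0421] psi -55.19 PV in tool mm [ 14.1   0.  -47.9] F [-1.4  3.5  0.6]
F tool [-3.74 -0.91  0.37]
```

```bash
python3 -m crank '[{"turn":[0,0,0],"slide":[-1,0,0],"fingers":0},{"turn":[0,0,0],"slide":[-1.5,0,0],"fingers":0},{"turn":[0,0,0],"slide":[0,-4,0],"fingers":0},{"turn":[0,0,0],"slide":[0,-6,0],"fingers":0},{"turn":[0,0,0],"slide":[-4,-5,0],"fingers":0},{"turn":[0,0,0],"slide":[-5,0,0],"fingers":0},{"turn":[0,0,0],"slide":[-5,0,0],"fingers":0},{"turn":[0,0,0],"slide":[0,0,0],"fingers":0}]'
python3 - <<'E'
from h import *
im,k,o=look('wrist','w15')
im2=capture('scene'); cv2.imwrite('pics/s15.png',cv2.resize(im2[150:270,190:350],None,fx=5,fy=5,interpolation=2))
E
```

```text
time_s: 20.58
eef_pos: [0.5055, 0.2166, 0.1907]
ee_rot: [0.628, -0.627, 0.326, -0.325]
wrist_force: [1.0, -0.8, 0.3]
finger_gap: 0.0002
```

View pics/w15.png

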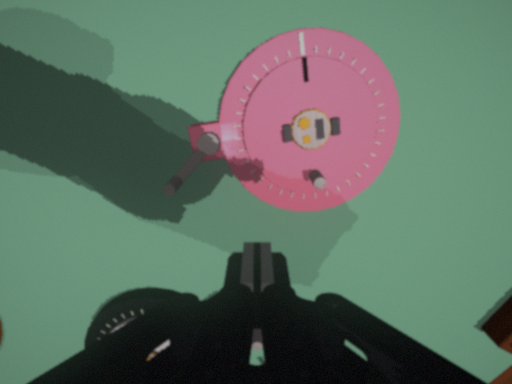

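View pics/s15.png

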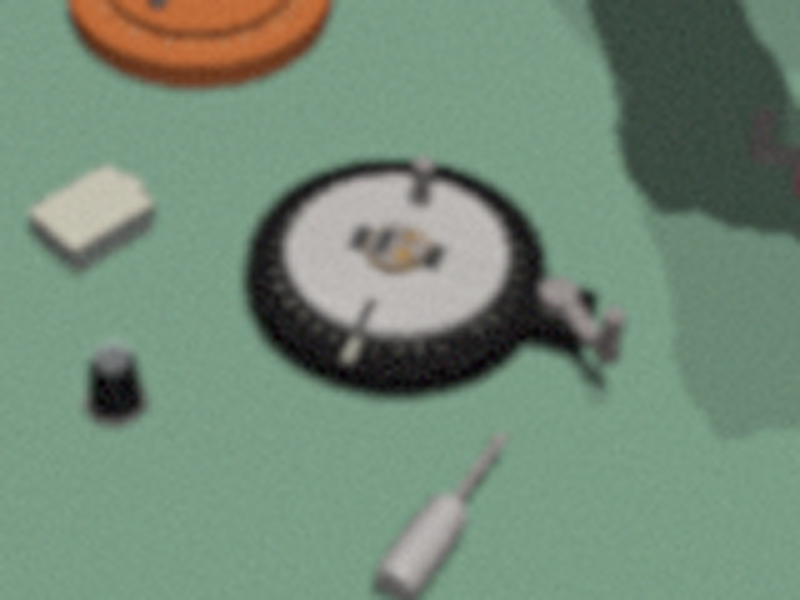

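```bash
python3 -m crank '[{"turn":[0,0,0],"slide":[5,0,-1],"fingers":0},{"turn":[0,0,0],"slide":[5,0,-1],"fingers":0},{"turn":[0,0,0],"slide":[5,0,-1],"fingers":0},{"turn":[0,0,0],"slide":[5,0,-1],"fingers":0},{"turn":[0,0,0],"slide":[5,0,0],"fingers":0},{"turn":[0,0,0],"slide":[0,0,0],"fingers":0},{"turn":[0,0,0],"slide":[0,0,0],"fingers":0}]'
python3 - <<'E'
from h import *
im,k,c,t,i=measure('wrist','p16',C)
im,k,o=look('wrist','w16')
if 'lock_post' in o: print('lever ang', ang(PV,o['lock_post']), 'locked expected',t+50, np.linalg.norm(o['lock_post']-PV))
measure('scene','x',C,ilo=-60,ihi=20)
E
```

```text
time_s: 21.8
eef_pos: [0.6179, -0.0162, 0.1906]
ee_rot: [-0.626, 0.627, -0.328, 0.328]
wrist_force: [-0.1, 0.1, 0.1]
finger_gap: 0.0002
wrist c [ 0.539  -0.0528] r 0.0638 110 0.23 mm long [-19.27 120.18] index [-18.89  88.37] dial deg 0.38
wrist index 0.8 [210.6 209. ] [ 0.6013 -0.0734]
wrist dial_post 0.6 [125.6 126.7] [ 0.4993 -0.0383]
wrist lock_post 0.72 [303.3 105.5] [0.6125 0.0613]
wrist lock_pivot 0.64 [244.2  96. ] [0.5676 0.0383]
wrist target 0.75 [209.7 207.5] [ 0.6004 -0.0758]
lever ang 28.062803431901195 locked expected 30.727892997262703 0.04756309696275001
scene c [ 0.5387 -0.0538] r 0.0654 67 0.5 mm long [-19.31  80.27] index [-18.4   22.53] dial deg 0.91
```

View pics/w16.png

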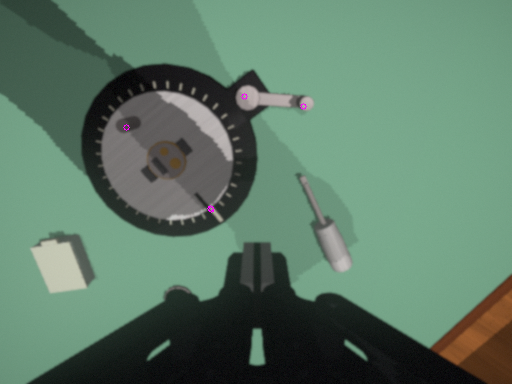

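Run:
```python
from h import *
im=capture('wrist');k=K('wrist'); c,*_=fitdial(im,k,C); 
t=-19.15; u=lambda a:np.array([np.cos(np.radians(a)),np.sin(np.radians(a))])
pv=c+.098*u(t+90); S=10; x0,y0=225,65
v=cv2.resize(im[y0:y0+60,x0:x0+80],None,fx=S,fy=S,interpolation=cv2.INTER_CUBIC)
def ring(p,z,r,col):
    q=np.array([proj(k,[*(p+r*u(a)),z]) for a in range(0,360,10)]); q=((q-[x0,y0]+.5)*S).astype(int); cv2.polylines(v,[q],True,col,1)
ring(pv+.05*u(t+50),.06,.006,(0,0,255)); ring(pv+.05*u(t+53),.06,.006,(255,0,0)); ring(pv,.033,.009,(0,255,255))
cv2.imwrite('pics/c17.png',v); print(sensors.observe()['time_s'],c)
```

```text
22.25 [ 0.53902223 -0.05358281]
```

View pics/c17.png

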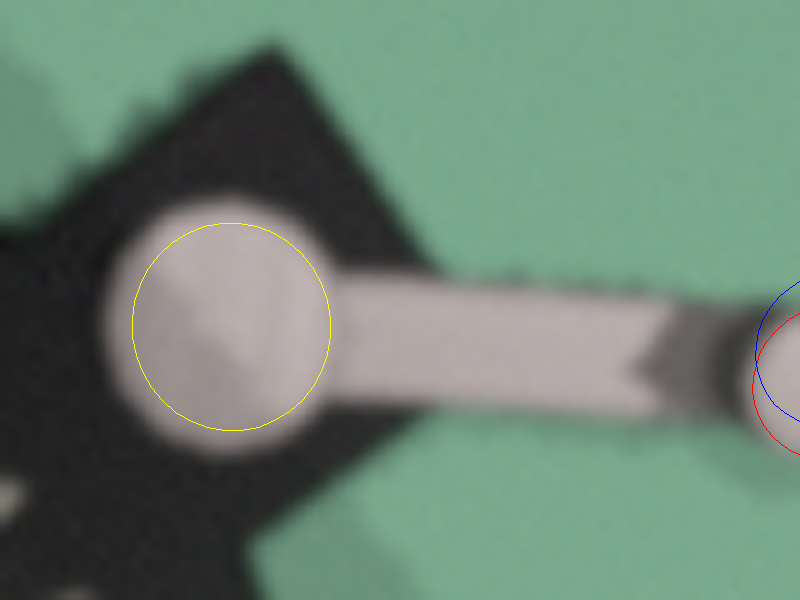

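```bash
python3 -m crank '[{"turn":[0,0,0],"slide":[0,-4,0],"fingers":0},{"turn":[0,0,0],"slide":[0,-4,0],"fingers":0},{"turn":[0,0,0],"slide":[0,0,0],"fingers":0},{"turn":[0,0,0],"slide":[0,0,0],"fingers":0}]'
python3 - <<'E'
from h import *
measure('wrist','p18',C)
s=capture('scene'); cv2.imwrite('pics/s18.png',cv2.resize(s,(768,576)))
E
```

```text
time_s: 22.75
eef_pos: [0.6179, -0.0156, 0.2705]
ee_rot: [-0.627, 0.627, -0.328, 0.327]
wrist_force: [-0.4, 0.7, -0.2]
finger_gap: 0.0002
wrist c [ 0.5386 -0.0536] r 0.0638 113 0.27 mm long [-19.28 102.26] index [-18.99  92.09] dial deg 0.29
```

View pics/s18.png

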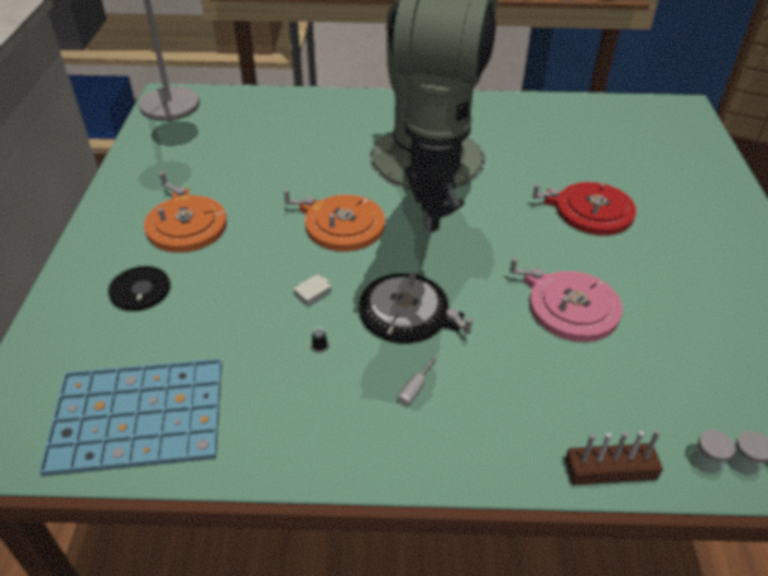

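```bash
python3 -c "
from rig import job
print(job.finish_job())"
```

```text
the job is handed in; nothing more can be done
None
```

The dial on the black stand is lined up with the long scale line and the lock lever is at its stop. The job was handed in at about 23 s. I pushed both posts with the shut fingers: the dial post clockwise from about 82°, then the lever post clockwise round.

Last checks:
- **Dial:** the wrist camera put the index about 0.3° from the long line after locking, about the same as before (0.3–0.4°). The scene camera gave 0.1–0.3° before locking. Its one later reading was 0.9°, on a faint index line, so I trusted the wrist camera.
- **Lever:** the push force rose from about 1 N to 3.7 N at the predicted stop angle, and the post's outline matches the locked position to about 1°. The network's raw mark gave 28.1° against 30.7° expected, which I put down to its pixel error.
- **Stand and bystanders:** the stand's centre and direction stayed within about 1 mm and 0.4° of the first measurement. The bystanders look unmoved in the last picture.
- **Robot:** it finished with the fingers 27 cm above the bench, touching nothing.

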